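# Close up the drill case

## Robot

A 6-joint arm with a two-finger parallel gripper is mounted at the origin on the work surface. World frame = base frame: x ahead of the robot, y to its left, z up, the work surface at z = 0. Lengths are in m, angles in rad, forces in N, time in s.
With the tool pointing down it reaches from about 0.35 to 0.8 m from the base axis. Payload 7.3 kg.
Tool frame: the origin (TCP) lies on the centre line of the jaws, within the pads' length; the fingertips stand 17 mm ahead of it and the grasp point (between the pads) lies 2 mm behind it; z points along the fingers, y is the line along which they close (so a half turn about z gives the same grasp; the last joint's range is limited). The gripper opens to 85 mm and grips with 20 to 120 N. Pads are 22 mm wide; open, the fingers measure 114 mm over their backs; the gripper's body (76 mm by 85 mm) begins 54 mm behind the grasp point. The pads swing forward as they close: fully open they stand 13 mm farther back than shut.
Start: joints at [-1.307, 0.342, 1.524, -0, 1.275, -0.146], TCP at [0.209, -0.482, 0.248] pointing down, gripper open.
Joint ranges: [-2.53, 2.53], [-0.77, 2.02], [0.04, 2.7], [-1, 4.14], [0.28, 2.66], [-3.11, 3.11]. Speed limits (rad/s): [2.57, 2.57, 3.14, 3.14, 3.14, 3.14].

## Interface

Orientations are given as [roll, pitch, yaw] about the fixed x, y, z axes, in that order (R = Rz(yaw) Ry(pitch) Rx(roll)).
In Python, from rig import env, cams, ticket gives the robot as it stands.
- The arm moves only by the tool send_rows, never from a script. Its argument "commands" is one flat list of numbers, 4 for each row, row after row: the shift along the tool's x, y, z in units of 30 mm (1.0 is 30 mm), then the turn about the tool's z in rad. In form: [x, y, z, roll, x, y, z, roll, ...]. A call has 1 to 12 rows; each row is the pose to reach, as a shift and turn from the pose commanded when the call began, along the tool's axes at that moment; what a row does not reach only later rows make up. A row lasts 1/8 s, in which the tool goes at most 62.5 mm and 10.7 degrees, less where a joint would pass 70% of its speed; a pose out of reach is approached as far as the arm can. A call with a gripper value outside its range is refused whole. "fingers" is the finger opening in mm, from 0 to 85.4, set as the call begins (left out, the last holds). The fingers move at their own pace and stop on an object; "squeeze" is the grip in N (left out, the last holds). Time passes only in rows, so rows that repeat a pose let the fingers close. It gives the time, the measured TCP pose, the force, the opening and the grip force at its end, in the units of the state.
- env.observe(): the state, without advancing time (a new reading comes with each control period).
- cams.get_image(name): name is "scene" or "side" or "wrist"; returns (picture, depth): 480x640x3 uint8, red, green, blue; 480x640 float32, m along the optical axis (not along the pixel's ray), 0 where there is no reading.
- cams.calibration(name): a dict with "K" (3x3 intrinsics, pixels), "pose" (4x4, takes a point from camera to world coordinates); the wrist camera has in their place "T_tool_cam" (4x4, takes a point from camera to tool coordinates, whose origin is the TCP and whose axes are the flange's). Camera axes: x right, y down, z forward; pixel columns grow to the right and rows downward; lengths in m; the calibration is good to about 2 mm. The wrist camera is an equidistant fisheye: a pixel r from the principal point sees the ray r / f radians off the axis. A picture is of the moment at which its call begins: read the wrist's pose just before it. calibration takes no time and is no camera call.
- ticket.job_done(): hands the job in; it is judged then, once.
The state is a dict: "time_s": time; "q": joint angles; "joint_vel": joint speeds; "effort": joint torques, N m; "eef_pos": TCP position; "tcp_rot": TCP orientation; "force": force on the tool from outside, world axes, zero at the start; "ft_torque": the same for the moment, N m; "opening": finger opening in m; "gripper_force": force on a finger pad.
Only numpy, scipy, OpenCV 4.12 (cv2) and the standard library are available. Lean on these libraries where they do the work, as an engineer would, in place of code of your own. Each camera call takes 0.05 s, during which the arm holds its last target. There are 200 camera calls.

## Task

Put the drill case away on the garage bench: push the upright drill rack all the way down flat into the red case first, then push the lid over until it is fully shut on it. Do not lift, tip or drag the case, and leave the other things on the bench, and the brass sleeve in the case's pocket, where they are.

Things in the scene. Friction and masses are not known exactly. Their poses are not given: they have to be found in the camera images.
- drill_case: red steel drill case, loose on the bench and heavy (about 3 kg): an open tray 140 (its x) x 220 (its y) x 60 mm high, walls 4 mm. Origin at the centre of its underside on the bench; x points from the front wall (nearer the robot) to the lid's hinge side, y along the hinges, z up. A steel divider at y = -52 mm cuts off an open pocket at the -y end.
- rack (a joint): fold angle (rad) of the drill rack: 0 = flat inside the case, 1.57 = upright, 1.75 = stop. A steel plate 90 mm from hinge to free edge, 146 wide, 4 thick, yellow strip on its free edge, drills up to 15 mm proud on the side that faces the lid (down when flat); robot's side smooth. Folds away from the robot. Stiff: stays where left; 2 to 5 N near the free edge moves it.
- rack_hinge (a point): middle of the rack's hinge line (mid-thickness of the plate), near the front wall: case x = -52, y = +26, z = 42 mm. When folded, the free edge swings towards the lid's hinge side, then down.
- rack_edge (a point): middle of the rack's free edge, 90 mm from its hinge
- lid (a joint): lid angle (rad): 0 = fully shut, 1.57 = upright, 1.9 = stop, leaning away from the robot. A flat red steel plate 146 mm from hinge to free edge, 226 wide, 5 thick, with a 12 mm turned-in skirt; outer face (away from the robot when open, on top when shut) smooth. Stiff hinge: stays where left, does not fall; 3 to 8 N near the free edge moves it. An upright rack blocks it.
- lid_hinge (a point): middle of the lid's hinge line, on the lid's inner face, along the case's far rim: case x = +72, y = 0, z = 60 mm; the outer face is 5 mm farther out
- lid_edge (a point): middle of the lid's free edge, on its outer face, 146 mm from the hinge
- sleeve_center (a point): centre of a loose brass sleeve, 28 mm diameter, 40 mm tall, standing in the case's pocket on the case floor (5 mm); stays there, below the rim
- socket: steel socket standing on the bench just beyond the +y end of the case, 30 mm diameter, 62 mm tall; origin at the centre of its underside; leave alone
- screwdriver: screwdriver with orange handle, lying on the bench in front of the case, towards the robot; origin at its underside; leave alone
- spray_can: blue spray can, 58 mm diameter, 190 mm tall; origin at the centre of its underside; leave alone
- oil_bottle: white oil bottle, 64 mm diameter, 170 mm tall; origin at the centre of its underside; leave alone
- jar: amber glass jar with steel cap, 68 mm diameter, 85 mm tall; origin at the centre of its underside; leave alone
- wrench: steel wrench lying on the bench behind the case; origin at its underside; leave alone

How it is judged:
By the outcome, as a careful person would: the job done as asked, in the order asked, and still so for the second after the job is handed in, with the robot touching nothing.
It also fails if it takes over 48 s, if anything falls off the work surface, if the arm or the gripper's body presses on something with over 40 N, if the wrist force passes 120 N, or if a joint passes its speed limit or range.

## Working session

There is one attempt and no reset: what is moved stays moved. The work goes in short steps, Python scripts to look and compute and a tool call to move; the robot and the scene stay as the last step left them, time stands still between calls to the robot, and variables do not carry over. Pictures are saved under pics/ and viewed, at most 10 in all, crops included, and the job is handed in when it is done.

Besides the shell and the picture viewer there is one more tool, called after "Call:" by a JSON object that holds its "op" and its "data". send_rows: Moves the arm, as the interface text tells. Its arguments: {"type":"object","properties":{"commands":{"type":"array"},"fingers":{"type":"number"},"squeeze":{"type":"number"}},"required":["commands"]}

```bash
mkdir -p pics; ls
python3 - <<'E'
from rig import env,cams
import cv2,numpy as np
for n in("scene","side"):
    im,d=cams.get_image(n);cv2.imwrite(f"pics/{n}0.png",im[:,:,::-1]);np.save(f"pics/{n}0.npy",d)
    c=cams.calibration(n);print(n,c)
print(cams.calibration("wrist"));print(env.observe())
E
```

```text
pics
scene {'K': array([[499.63474111,   0.        , 309.8930841 ],
       [  0.        , 499.63474111, 238.37222182],
       [  0.        ,   0.        ,   1.        ]]), 'pose': array([[ 0.26447858,  0.8010214 , -0.53704358,  1.15989259],
       [ 0.96431126, -0.22684314,  0.1365503 , -0.13077931],
       [-0.01244494, -0.5539918 , -0.8324291 ,  0.9673661 ],
       [ 0.        ,  0.        ,  0.        ,  1.        ]])}
side {'K': array([[440.11397032,   0.        , 325.80882192],
       [  0.        , 440.11397032, 244.70112333],
       [  0.        ,   0.        ,   1.        ]]), 'pose': array([[-0.76100453, -0.35108661,  0.54553671, -0.04964839],
       [-0.6486987 ,  0.40159273, -0.64646212,  0.7302523 ],
       [ 0.00788061, -0.84584955, -0.53336332,  0.67916834],
       [ 0.        ,  0.        ,  0.        ,  1.        ]])}
{'K': array([[371.64829954,   0.        , 318.97854264],
       [  0.        , 371.64829954, 237.29766501],
       [  0.        ,   0.        ,   1.        ]]), 'T_tool_cam': array([[ 1.35528499e-03, -9.56399400e-01, -2.92058813e-01,
         7.52837289e
[... 235 characters left out ...]
         1.00000000e+00]])}
{'time_s': 0.1, 'q': array([-1.30699685e+00,  3.42650751e-01,  1.52487495e+00,  3.73095906e-07,
        1.27542133e+00, -1.45978608e-01]), 'joint_vel': array([-0.00076721, -0.00220712, -0.0008572 , -0.00029669, -0.00043816,
        0.00123097]), 'effort': array([ 3.01976310e-03, -4.34445620e+01, -2.46490788e+01, -1.50990927e-04,
        4.63374919e-03,  3.02959620e-06]), 'eef_pos': array([ 0.20910967, -0.48120977,  0.24771288]), 'tcp_rot': array([-3.14025273e+00, -1.97362243e-04,  4.09777844e-01]), 'force': array([0.17350989, 0.0423426 , 0.32862986]), 'ft_torque': array([-0.0006354 ,  0.0123305 , -0.01304052]), 'gripper_force': 0.0, 'opening': 0.08554630346676702}
```

View pics/scene0.png

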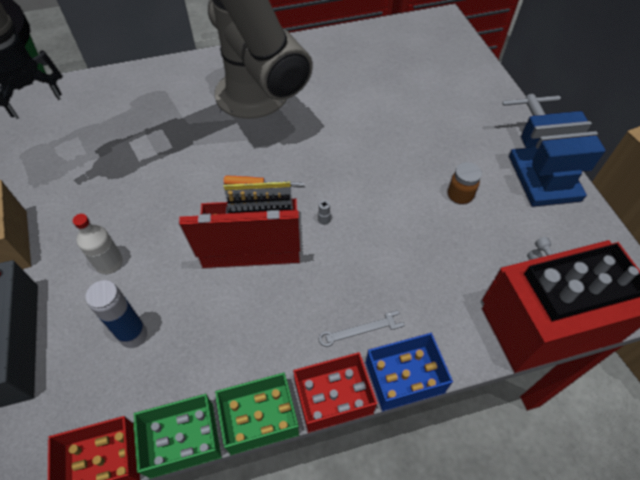

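View pics/side0.png

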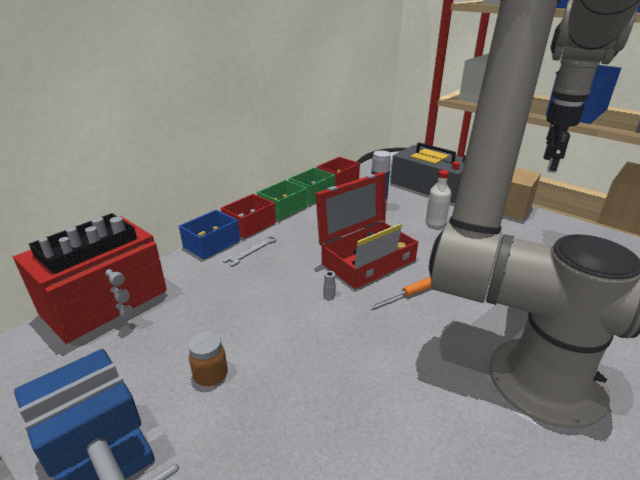

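The case is at about (240,235) in scene, with the rack and lid open and the lid leaning a bit away. In side it is at about (367,235), with the socket at (329,287). The oil bottle and spray can are beyond the -y end. I'll enlarge both.

Run:
```python
import cv2
a=cv2.imread("pics/side0.png")[170:300,300:440];b=cv2.imread("pics/scene0.png")[165:280,170:340]
cv2.imwrite("pics/a.png",cv2.resize(a,None,fx=4.5,fy=4.5,interpolation=2));cv2.imwrite("pics/b.png",cv2.resize(b,None,fx=4.5,fy=4.5,interpolation=2))
```

```text
(no output)
```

View pics/a.png

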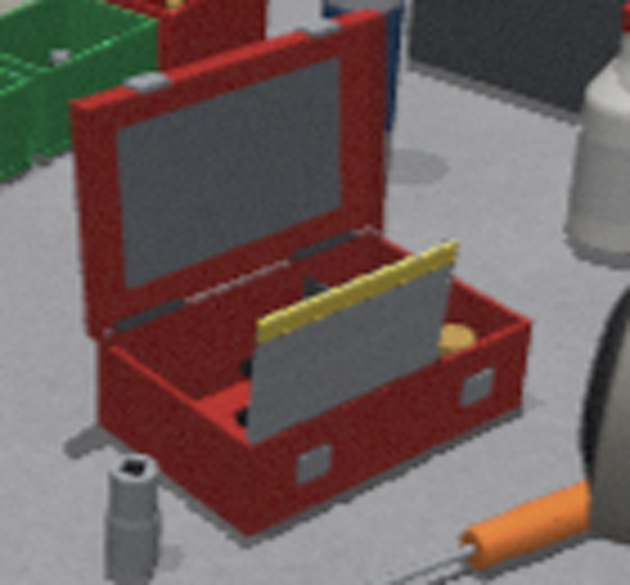

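View pics/b.png

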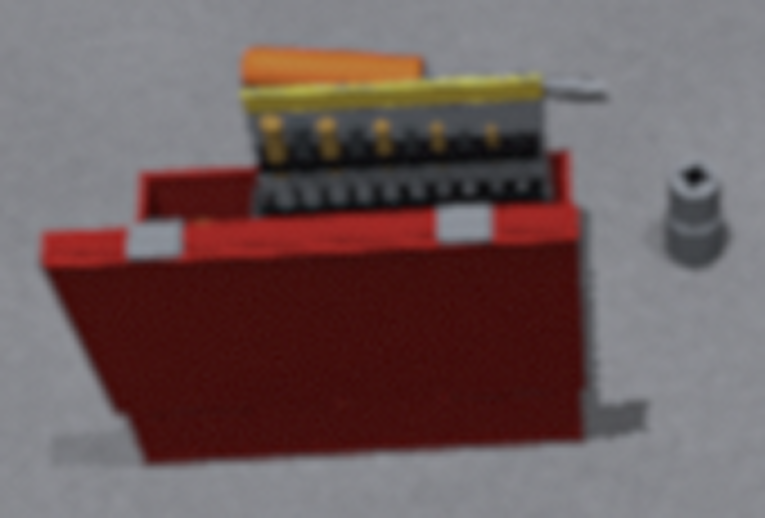

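```bash
cat > fit.py <<'E'
import numpy as np
from scipy.optimize import least_squares
from rig import cams
C={n:cams.calibration(n) for n in("scene","side")}
def proj(n,p):
    K,T=C[n]["K"],np.linalg.inv(C[n]["pose"]);q=T[:3,:3]@p+T[:3,3];q=K@(q/q[2]);return q[:2]
def world(v,p):
    c,s=np.cos(v[2]),np.sin(v[2]);return np.array([v[0]+c*p[0]-s*p[1],v[1]+s*p[0]+c*p[1],p[2]])
def rack(v,y,r=.09,o=0): a=v[3];return (-.052+r*np.cos(a)-o*np.sin(a),y,.042+r*np.sin(a)+o*np.cos(a))
def lid(v,y,r=.146,o=.005): # o: outward offset
    a=v[4];return (.072-r*np.cos(a)+o*np.sin(a),y,.06+r*np.sin(a)+o*np.cos(a))
S=lambda x,y:np.array([x/4.5+300,y/4.5+170]);B=lambda x,y:np.array([x/4.5+170,y/4.5+165])
obs=[("side",S(247,543),lambda v:(-.07,.11,0)),("side",S(522,412),lambda v:(-.07,-.11,0)),("side",S(530,322),lambda v:(-.07,-.11,.06)),
("side",S(100,338),lambda v:(.07,.11,.06)),
("side",S(458,243),lambda v:rack(v,-.047)),("side",S(262,325),lambda v:rack(v,.099)),
("side",S(385,12),lambda v:lid(v,-.113)),("side",S(75,104),lambda v:lid(v,.113,o=0)),
("scene",B(148,462),lambda v:(.07,-.11,0)),("scene",B(583,438),lambda v:(.07,.11,0)),
("scene",B(45,268),lambda v:lid(v,-.113)),("scene",B(578,240),lambda v:lid(v,.113)),
("scene",B(242,90),lambda v:rack(v,-.047,o=.002)),("scene",B(540,77),lambda v:rack(v,.099,o=.002)),
("scene",B(140,172),lambda v:(-.07,-.11,.06)),("scene",B(570,152),lambda v:(-.07,.11,.06))]
f=lambda v:np.concatenate([proj(n,world(v,g(v)))-u for n,u,g in obs])
if __name__=="__main__":
    r=least_squares(f,[.5,0,0,1.57,1.7],loss="soft_l1");print(r.x.round(4));print(f(r.x).reshape(-1,2).round(1).tolist())
    v=r.x
    for k,p in dict(rhinge=(-.052,.026,.042),redge=rack(v,.026),ledge=lid(v,0),lhinge=(.072,0,.06)).items():print(k,world(v,p).round(4))
E
python3 fit.py
```

```text
[ 0.5004 -0.1038 -0.2146  1.6483  1.6911]
[[-0.2, -1.3], [-0.4, -1.8], [0.4, -0.3], [-1.1, -0.2], [-0.5, -0.9], [-0.7, -1.0], [-4.8, -1.5], [-1.1, -0.5], [-1.0, -0.2], [0.2, 0.0], [-1.5, -0.8], [0.3, -0.6], [-0.4, -1.7], [0.4, -2.0], [-0.1, -1.5], [-0.2, -1.8]]
rhinge [ 0.4551 -0.0673  0.042 ]
redge [ 0.4483 -0.0658  0.1317]
ledge [ 0.5927 -0.1239  0.2043]
lhinge [ 0.5707 -0.1191  0.06  ]
```

```bash
cat > h.py <<'E'
import numpy as np
from rig import env
V=[.5004,-.1038,-.2146]
c,s=np.cos(V[2]),np.sin(V[2]);R=np.array([[c,-s],[s,c]])
def goal(x,y,z): return np.r_[np.array(V[:2])+R@[x,y],z]
def where():
    o=env.observe();p=o["eef_pos"];q=R.T@(p[:2]-V[:2]);print("t",o["time_s"],"case tcp",q.round(4),p[2].round(4),"rot",o["tcp_rot"].round(3),"F",R.T@o["force"][:2],o["force"][2],o["opening"])
def shift(g):
    from scipy.spatial.transform import Rotation as Q
    o=env.observe();return (Q.from_euler("xyz",o["tcp_rot"]).inv().apply(g-o["eef_pos"])/.03).round(3)
E
python3 - <<'E'
from h import *
import numpy as np
where();print(shift(goal(-.095,.026,.248)))
from fit import C
for n,u,v in(("scene",100,245),("scene",118,310)):
    d=np.load("pics/scene0.npy")[v,u];K=C[n]["K"];T=C[n]["pose"];print(T[:3,:3]@(np.linalg.inv(K)@[u,v,1]*d)+T[:3,3])
E
```

```text
t 0.1 case tcp [-0.2042 -0.4308] 0.2477 rot [-3.14 -0.    0.41] F [0.16051272 0.07832141] 0.32862985606473916 0.08554630346676702
[ 1.1855e+01 -1.0225e+01  6.0000e-03]
[ 0.49986858 -0.41192294  0.10336184]
[ 0.69111203 -0.36914037  0.15555283]
```

Call:
{"op": "send_rows", "data": {"commands": [11.855, -10.225, 0, -0.946, 11.855, -10.225, 0, -0.946, 11.855, -10.225, 0, -0.946, 11.855, -10.225, 0, -0.946, 11.855, -10.225, 0, -0.946, 11.855, -10.225, 0, -0.946, 11.855, -10.225, 0, -0.946, 11.855, -10.225, 0, -0.946, 11.855, -10.225, 0, -0.946, 11.855, -10.225, 0, -0.946, 11.855, -10.225, 0, -0.946, 11.855, -10.225, 0, -0.946], "fingers": 0, "squeeze": 30}}

```text
time_s: 1.6
eef_pos: [0.4129, -0.0593, 0.2483]
tcp_rot: [-3.142, 0.0, 1.354]
force: [0.5, -0.0, -0.3]
opening: -0.0
gripper_force: 0.0
```

```bash
python3 -c "
from h import *
where();print(shift(goal(-.095,.026,.129)))"
```

```text
t 1.6 case tcp [-0.0949  0.0248] 0.2483 rot [-3.142  0.     1.354] F [0.5192668  0.07113236] -0.33987213271327477 -2.792785824773924e-05
[ 4.000e-02 -2.000e-03  3.976e+00]
```

Call:
{"op": "send_rows", "data": {"commands": [0.04, 0, 2, 0, 0.04, 0, 3.5, 0, 0.04, 0, 3.97, 0, 0.04, 0, 3.97, 0, 0.04, 0.4, 3.97, 0, 0.04, 0.6, 3.97, 0, 0.04, 0.8, 3.97, 0, 0.04, 1.0, 3.97, 0, 0.04, 1.2, 3.99, 0, 0.04, 1.4, 4.0, 0]}}

```text
time_s: 2.85
eef_pos: [0.4547, -0.0663, 0.1282]
tcp_rot: [-3.141, -0.0, 1.356]
force: [-1.8, 0.9, -1.3]
opening: 0.0001
gripper_force: 0.9
```

```bash
python3 -c "
from h import *
import cv2
from rig import cams
where()
a=cams.get_image('side')[0][100:300,260:480,::-1];b=cams.get_image('scene')[0][100:290,150:370,::-1]
cv2.imwrite('pics/c.png',cv2.resize(cv2.hconcat([a[:190],b]),None,fx=1.8,fy=1.8))"
```

```text
t 2.85 case tcp [-0.0527  0.027 ] 0.1282 rot [-3.141 -0.     1.356] F [-1.97100617  0.44646941] -1.3340060871633908 6.506034494757212e-05
```

View pics/c.png

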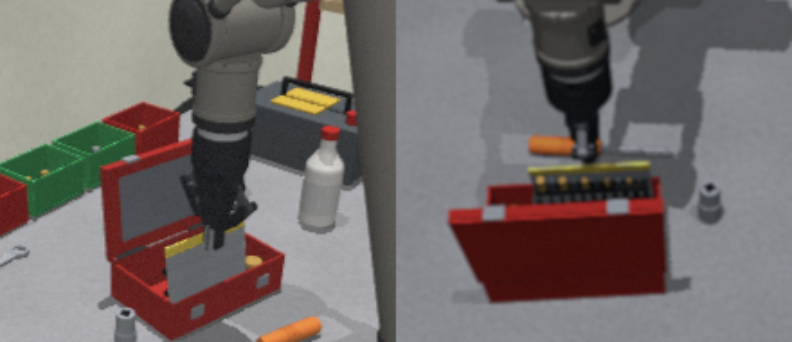

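Call:
{"op": "send_rows", "data": {"commands": [0, 0.24, 0.05, 0, 0, 0.47, 0.11, 0, 0, 0.69, 0.2, 0, 0, 0.89, 0.31, 0, 0, 1.09, 0.44, 0, 0, 1.27, 0.59, 0, 0, 1.43, 0.75, 0, 0, 1.58, 0.93, 0, 0, 1.7, 1.13, 0, 0, 1.81, 1.34, 0, 0, 1.9, 1.55, 0, 0, 1.96, 1.78, 0]}}

```text
time_s: 4.45
eef_pos: [0.5122, -0.0789, 0.0745]
tcp_rot: [3.141, 0.0, 1.356]
force: [0.6, -0.6, 2.0]
opening: -0.0001
gripper_force: 0.6
```

```bash
python3 -c "
from h import *
where()"
```

```text
t 4.45 case tcp [0.0062 0.0268] 0.0745 rot [3.141 0.    1.356] F [ 0.75855791 -0.45856308] 1.9733158700157571 -9.33156415028432e-05
```

Call:
{"op": "send_rows", "data": {"commands": [0, 0.03, 0.12, 0, 0, 0.05, 0.24, 0, 0, 0.06, 0.36, 0, 0, 0.06, 0.44, 0, 0, 0.06, 0.5, 0, 0, 0.06, 0.55, 0]}}

```text
time_s: 5.2
eef_pos: [0.5139, -0.0793, 0.0606]
tcp_rot: [3.14, 0.0, 1.356]
force: [-9.1, 2.1, 32.2]
opening: 0.0001
gripper_force: 16.3
```

Call:
{"op": "send_rows", "data": {"commands": [0, 0, -1, 0, 0, -0.5, -2.5, 0, 0, -1, -4.5, 0, 0, -1, -6.5, 0, 0, -1, -7, 0, 0, -1, -7, 0]}}

```text
time_s: 5.95
eef_pos: [0.4846, -0.0728, 0.2694]
tcp_rot: [3.139, 0.0, 1.356]
force: [-0.3, -0.1, -0.6]
opening: -0.0001
gripper_force: 0.0
```

```bash
python3 -c "
from h import *
import cv2
from rig import cams
where();print(shift(goal(.15,0,.275)))
a=cams.get_image('side')[0][170:290,300:430,::-1];b=cams.get_image('scene')[0][165:285,180:310,::-1]
cv2.imwrite('pics/d.png',cv2.resize(cv2.hconcat([a,b]),None,fx=3,fy=3,interpolation=2))"
```

```text
t 5.95 case tcp [-0.022   0.0269] 0.2694 rot [3.139 0.    1.356] F [-0.29032392 -0.17274134] -0.6323099129389926 -7.826788213949997e-05
[-0.895  5.735 -0.171]
```

View pics/d.png

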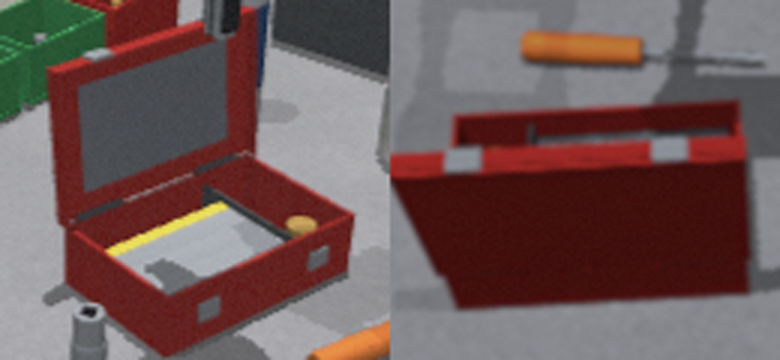

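Call:
{"op": "send_rows", "data": {"commands": [-0.9, 1.5, -0.2, 0, -0.9, 3, -0.2, 0, -0.9, 4.5, -0.2, 0, -0.9, 5.6, -0.2, 0, -0.9, 5.6, -0.2, 0, -0.9, 5.6, 1, 0, -0.9, 5.6, 2.3, 0, -0.9, 5.6, 2.9, 0, -0.9, 5.6, 2.9, 0]}}

```text
time_s: 7.18
eef_pos: [0.6408, -0.1344, 0.1789]
tcp_rot: [-3.136, -0.001, 1.356]
force: [-0.3, 0.8, 0.7]
opening: 0.0002
gripper_force: 0.0
```

```bash
python3 -c "
from h import *
where()"
```

```text
t 7.175 case tcp [ 0.1437 -0.    ] 0.1789 rot [-3.136e+00 -1.000e-03  1.356e+00] F [-0.45525502  0.76177255] 0.6917115510535522 0.0001705016707812635
```

Call:
{"op": "send_rows", "data": {"commands": [0, -0.4, -0.5, 0, 0, -0.9, -0.55, 0, 0, -1.25, -0.58, 0, 0, -1.6, -0.6, 0, 0, -1.9, -0.6, 0, 0, -2.23, -0.6, 0, 0, -2.57, -0.57, 0, 0, -2.96, -0.5, 0, 0, -3.35, -0.39, 0, 0, -3.72, -0.24, 0, 0, -4.08, -0.06, 0]}}

```text
time_s: 8.55
eef_pos: [0.522, -0.1087, 0.1828]
tcp_rot: [-3.14, 0.0, 1.356]
force: [2.2, -1.6, 1.5]
opening: -0.0002
gripper_force: 1.2
```

```bash
python3 -c "
from h import *
where()"
```

```text
t 8.55 case tcp [ 0.0222 -0.0002] 0.1828 rot [-3.14   0.     1.356] F [ 2.44250512 -1.10014993] 1.4862335618760991 -0.0001913968523944313
```

Call:
{"op": "send_rows", "data": {"commands": [0, -0.33, 0.22, 0, 0, -0.65, 0.47, 0, 0, -0.93, 0.75, 0, 0, -1.19, 1.06, 0, 0, -1.4, 1.39, 0, 0, -1.6, 1.75, 0, 0, -1.75, 2.11, 0, 0, -1.87, 2.5, 0, 0, -1.92, 2.7, 0, 0, -1.95, 2.9, 0]}}

```text
time_s: 9.8
eef_pos: [0.4658, -0.0964, 0.0957]
tcp_rot: [-3.141, 0.0, 1.356]
force: [-1.3, 0.3, 1.4]
opening: -0.0003
gripper_force: 0.8
```

```bash
python3 -c "
from h import *
where()"
```

```text
t 9.8 case tcp [-0.0354 -0.0001] 0.0957 rot [-3.141  0.     1.356] F [-1.33634249 -0.00265923] 1.3594705669519251 -0.00027667672174326667
```

Call:
{"op": "send_rows", "data": {"commands": [0, 0, 0.12, 0, 0, 0, 0.24, 0, 0, 0, 0.35, 0, 0, 0, 0.43, 0, 0, 0, 0.49, 0, 0, 0, 0.53, 0]}}

```text
time_s: 10.55
eef_pos: [0.4661, -0.0965, 0.0817]
tcp_rot: [3.141, 0.0, 1.356]
force: [-7.6, 1.9, 25.9]
opening: -0.0002
gripper_force: 13.7
```

Call:
{"op": "send_rows", "data": {"commands": [0, 0, -0.5, 0, 0, 0, -1.5, 0, 0, 0, -3, 0, 0, 0, -5, 0, 0, 0, -5, 0, 0, -5, -5, 0, 0, -5, -5, 0, 0, -5, -5, 0, 0, -5, -5, 0]}}

```text
time_s: 11.68
eef_pos: [0.3182, -0.064, 0.2298]
tcp_rot: [-3.141, -0.0, 1.355]
force: [0.3, 0.7, 0.3]
opening: -0.0001
gripper_force: 0.0
```

```bash
python3 -c "
from h import *
import cv2
from rig import cams
where()
a,da=cams.get_image('side');b,db=cams.get_image('scene')
from fit import C
for n,d in(('side',da),('scene',db)):
    T=C[n]['pose'];K=C[n]['K'];v,u=np.mgrid[:480,:640];P=(np.stack([u,v,0*u+1],-1)@np.linalg.inv(K).T*d[...,None])@T[:3,:3].T+T[:3,3]
    q=(P[...,:2]-V[:2])@R
    for x0,x1 in((-.06,-.03),(-.01,.02),(.03,.06)):
        m=(d>0)&(q[...,0]>x0)&(q[...,0]<x1)&(abs(q[...,1])<.09)&(P[...,2]>.03)&(P[...,2]<.12);print(n,x0,m.sum(),np.median(P[...,2][m]))
a=a[170:300,280:440,::-1];b=b[165:295,170:330,::-1]
cv2.imwrite('pics/e.png',cv2.resize(cv2.hconcat([a,b]),None,fx=2.5,fy=2.5,interpolation=2))"
```

```text
t 11.675 case tcp [-1.865e-01  1.000e-04] 0.2298 rot [-3.141 -0.     1.355] F [0.13429292 0.70294943] 0.3093649418841 -0.00010733515430424336
side -0.06 427 0.06563029112720098
side -0.01 397 0.0655694758612736
side 0.03 386 0.0656677763466933
scene -0.06 836 0.06448326751392913
scene -0.01 891 0.06447924813720074
scene 0.03 973 0.06462040392685786
```

View pics/e.png

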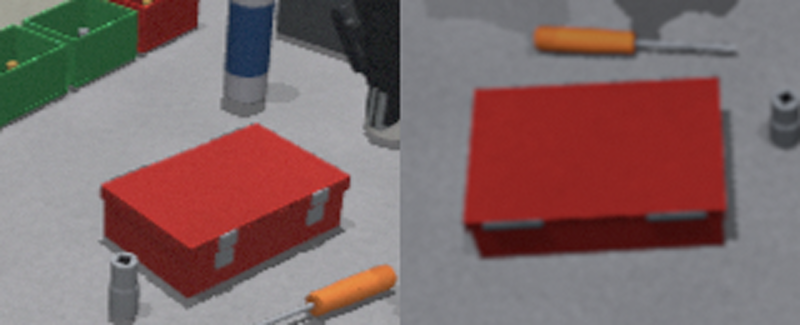

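The lid is level at 65 mm across its whole top, so it is fully shut. The case, socket and screwdriver haven't moved.

```bash
python3 -c "
from rig import ticket
print(ticket.job_done())"
```

```text
the job is handed in; nothing more can be done
None
```

The drill rack was folded flat into the case first, then the lid was pushed fully shut; the case was not seen to move and nothing else on the bench was touched, and the job was handed in at about 12 s.

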